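Lower the ratchet neck rest

ROBOT

A 6-joint arm with a two-finger parallel gripper is mounted at the origin on a cart in front of the work surface, level with it; the furniture and walls round the work are solid. World frame = base frame: x ahead of the robot, y to its left, z up, the work surface at z = 0. Lengths are in m, angles in degrees, forces in N, time in s.
With the tool pointing down it reaches from about 0.25 to 0.725 m from the base axis. Payload 9.7 kg.
Tool frame: the origin (TCP) lies at the very end of the fingers, on their centre line; the grasp point (between the pads) lies 19 mm behind it; x points along the fingers, z is the direction in which the jaws open and shut, and the axes are right-handed (so a half turn about x gives the same grasp; the last joint's range is limited). The gripper opens to 85 mm and grips with 20 to 120 N. Pads are 22 mm wide; open, the fingers measure 114 mm over their backs; the gripper's body (76 mm by 85 mm) begins 54 mm behind the grasp point. The pads swing forward as they close: fully open they stand 13 mm farther back than shut.
Start: joints at [0, 4.979, 10.078, 95.1, 0, 90], TCP at [0.55, -0, 0.231] pointing down, gripper open.
Joint ranges: [-179.16, 179.16], [-48.56, 103.87], [-65.8, 70.77], [-126.05, 130.52], [-82.76, 87.17], [-180, 180]. Speed limits (degrees/s): [127.2, 127.2, 147.25, 180, 180, 180].

INTERFACE

Orientations are given as [roll, pitch, yaw] about the fixed x, y, z axes, in that order (R = Rz(yaw) Ry(pitch) Rx(roll)).
In Python, from workcell import sensors, vision, job_done gives the robot as it stands.
- The arm moves only by the tool carry_out, never from a script. Its argument "increments" is a list of rows, each a list of 7 numbers: the turn, a rotation vector about the tool's x, y, z in degrees, then the shift along the tool's x, y, z in mm, then the opening in per cent of the stroke, from 0 (shut) to 100 (fully open). A call has 1 to 12 rows; each row shifts and turns the commanded pose from where the row before left it, along the tool's axes as they then stand; what a row does not reach is not made up. A row lasts 1/8 s, in which the tool goes at most 62.5 mm and 10.7 degrees, less where a joint would pass 70% of its speed; a pose out of reach is approached as far as the arm can. A call is refused whole if a number of a shift passes 62.5 or a number of a turn 10.7, either way. A call with a gripper value outside its range is refused whole. The fingers move at their own pace and stop on an object; "squeeze" is the grip in N (left out, the last holds). Time passes only in rows, so rows that do not move let the fingers close. It gives the time, the measured TCP pose, the force and the opening at its end, in the units of the state.
- sensors.get_obs(): the state, without advancing time (a new reading comes with each control period).
- vision.camera(name): name is "scene" or "side" or "wrist"; returns the picture (400x640x3 uint8, red, green, blue); there is no depth.
- vision.calibration(name): a dict with "camera_matrix" (3x3 intrinsics, pixels), "dist" ([k1, k2, p1, p2, k3] as OpenCV has them; the pictures are not rectified), "extrinsics" (4x4, takes a point from world to camera coordinates); the wrist camera has in their place "mount" (4x4, takes a point from camera to tool coordinates, whose origin is the TCP and whose axes are the tool frame's). Camera axes: x right, y up, looking along -z (the intrinsics and any distortion apply to the point x, -y, -z); pixel columns grow to the right and rows downward; lengths in m; the calibration is good to about 2 mm. A picture is of the moment at which its call begins: read the wrist's pose just before it. calibration takes no time and is no camera call.
- job_done(): hands the job in, once; it reports no verdict.
The state is a dict: "time": time; "q": joint angles; "qd": joint speeds; "joint_efforts": joint torques, N m; "ee_pos": TCP position; "tcp_rot": TCP orientation; "wrist_force": force on the tool from outside, world axes, zero at the start; "torque": the same for the moment, N m; "opening": finger opening in m.
Only numpy, scipy, OpenCV 4.12 (cv2) and the standard library are available. Lean on these libraries where they do the work, as an engineer would, in place of code of your own. Each camera call takes 0.05 s, during which the arm holds its last target.

TASK

The violin-neck rest on the bench stands raised, held by its ratchet. Press the thumb tab of the pawl down until the hook stands well clear of the teeth, and only then push the arm down by its saddle until it lies on its stop. Nothing needs to be picked up; do not lift the arm, and leave the small loose things beside the rest where they are.

Things in the scene. Friction and masses are not known exactly. Their poses are not given: they have to be found in the camera images.
- neck_rest: Violin-neck rest fixed to the bench: wooden board 340x90x12 mm (x -150 to +190), a toothed steel disc with the raised arm, and a small steel pawl. Origin on the bench straight below the arm's pivot (pivot 75 mm up); x level along the board towards the arm's free end, y across, z up. Pawl pivot at x -75, 118 mm up. Pivots run along y; all parts lie about the plane y = 0.
- pawl (a joint): Pawl angle, rad: 0 = hook down between the teeth (start); grows as the thumb tab is pressed down and the hook swings up. 0.13 = hook just clear of the teeth, 0.35 = hard stop, tab about 20 mm down. Stiff pivot: 2 to 3 N on the tab turns it, and it stays where it is left.
- pawl_tab (a point): Middle of the top face of the pawl's thumb tab, a flat steel plate 30x30 mm at the end of the pawl away from the arm: x -133 mm of the base, about 135 mm above the bench at the start. Free above. Its axes are the base's when the pawl angle is 0.
- rest_arm (a joint): Arm angle, rad, growing as the arm goes down: -0.03 to 0.03 at the start (raised 35 degrees above level), 0.611 = level, on its stop post (hard stop). With the hook in the teeth it stops by about 0.08. With the hook clear, friction (0.55 N m, about 3 N at the saddle) holds it: it neither falls nor springs back. The ratchet would let it go up, to -0.12.
- saddle_top (a point): Middle of the cork saddle's top face at the arm's free end, 150 mm from the pivot along the arm, 21 mm above its centre line. Cork 46 mm along the arm, 60 mm wide, side lips 4 mm high, 46 mm between them. At the start x 111 mm of the base, 178 mm above the bench, leaning back 35 degrees; arm down: x 150, 96 mm up. Moves on an arc about the arm's pivot.
- rosin: Bystander, loose on the bench beside the rest: a round brown cake of rosin, 43 mm across and 16 mm high. Origin: middle of its underside.
- beeswax: Bystander, loose on the bench beside the rest: a yellow lump of beeswax, 30 x 50 x 22 mm. Origin: middle of its underside.
- bridge_carved: Bystander, loose on the bench beside the rest: a half-cut maple violin bridge lying flat, 36 x 43 x 4 mm. Origin: middle of its underside.
- peg_1: Bystander, loose on the bench beside the rest: a black ebony tuning peg lying down, 75 mm long and 11 mm high. Origin: middle of its underside.

How it is judged (in metres and radians):
On the way, in this order (a step that is already met when the one before it is completed fails the run):
1. the pawl is pressed free of the teeth while the arm is still raised (value of joint pawl above 0.18 rad and value of joint rest_arm below 0.12 rad), for 0.1 s.
2. the arm is down on its stop (value of joint rest_arm above 0.56 rad), for 0.2 s.
At the end, for the whole second after the job is handed in: The arm lies at rest on its stop (arm joint above 0.56 of 0.611 rad, within about 8 mm at the saddle), and each of the four loose things is within 20 mm of where it stood (value of joint rest_arm above 0.56 rad and velocity of joint rest_arm between -0.05 and 0.05 rad/s and distance of each of rosin, beeswax, bridge_carved, peg_1 from where it was at the start of the episode below 0.02 m); the robot touches nothing.
It fails at once if the arm is lifted (value of joint rest_arm below -0.09 rad).
It fails at once if the rosin is moved, lifted or carried (distance of rosin from where it was at the start of the episode above 0.02 m).
It fails at once if the beeswax is moved, lifted or carried (distance of beeswax from where it was at the start of the episode above 0.02 m).
It fails at once if the bridge is moved, lifted or carried (distance of bridge_carved from where it was at the start of the episode above 0.02 m).
It fails at once if the peg is moved, lifted or carried (distance of peg_1 from where it was at the start of the episode above 0.02 m).
It also fails if it takes over 40 s, if anything falls off the work surface, if the arm or the gripper's body presses on something with over 40 N, if the wrist force passes 120 N, or if a joint passes its speed limit or range.

## Working session

There is one attempt and no reset: what is moved stays moved. The work goes in short steps, Python scripts to look and compute and a tool call to move; the robot and the scene stay as the last step left them, time stands still between calls to the robot, and variables do not carry over. Pictures are saved under pics/ and viewed, and the job is handed in when it is done.

Besides the shell and the picture viewer there is one more tool, called in YAML: its name, and indented under it one key for each argument. carry_out: Moves the arm, as the interface text tells. Its arguments: {"type":"object","properties":{"increments":{"type":"array"},"squeeze":{"type":"number"}},"required":["increments"]}

```bash
mkdir -p pics; python3 - <<'E'
from workcell import sensors, vision
import cv2
for n in ("scene","side","wrist"):
    im=vision.camera(n); cv2.imwrite(f"pics/{n}0.png",im[:,:,::-1])
    c=vision.calibration(n); print(n,{k:(v if not hasattr(v,'tolist') else v.tolist()) for k,v in c.items()})
print(sensors.get_obs())
E
```

```text
scene {'camera_matrix': [[463.75721687365376, 0.0, 323.09693110245496], [0.0, 463.75721687365376, 196.6543483054106], [0.0, 0.0, 1.0]], 'dist': [-0.05024547622173559, 0.0, 0.0, 0.0, 0.0], 'extrinsics': [[-0.8519761261344322, -0.5235803767362758, -0.0005192240994163237, 0.4712029039298135], [0.38486818220508584, -0.6269337517747955, 0.6773703220629995, -0.26952270936620426], [-0.3549833275283768, 0.5769035101143677, 0.7356420170127608, -0.7819991107222168], [0.0, 0.0, 0.0, 1.0]]}
side {'camera_matrix': [[486.4349333946039, 0.0, 317.36924356983496], [0.0, 486.4349333946039, 200.50256215081578], [0.0, 0.0, 1.0]], 'dist': [0.017140612116266992, 0.0, 0.0, 0.0, 0.0], 'extrinsics': [[0.8759558808218425, -0.4820773598864221, 0.017398676345262445, -0.4537385939424638], [0.20219210289473646, 0.3996604927448814, 0.894086038402302, -0.24113319157383634], [-0.43797220046554836, -0.7796620483413665, 0.4475571941054126, -0.7265870686489071], [0.0, 0.0, 0.0, 1.0]]}
wrist {'camera_matrix': [[324.921285525914, 0.0, 319.3571579911155], [0.0, 324.921285525914, 195.57739343929157], [0.0, 0.0, 1.0]], 'dis
[... 312 characters left out ...]
5557706076e-05], [0.0, 0.0, 0.0, 1.0]]}
{'time': 0.15, 'q': array([ 8.61437997e-04,  5.00643265e+00,  1.00460004e+01,  9.50972022e+01,
       -1.70894704e-03,  9.00005768e+01]), 'qd': array([-0.03860902, -0.02260495,  0.13937678,  0.02788091,  0.0863929 ,
        0.00323395]), 'joint_efforts': array([-3.04631758e-03, -5.20762289e+01,  4.65044117e+01,  1.38444663e-02,
       -2.16874664e-04, -1.82086734e-05]), 'ee_pos': array([ 5.49852579e-01, -2.33629800e-07,  2.30731246e-01]), 'tcp_rot': array([-178.30101747,   89.94234019, -178.30073193]), 'wrist_force': array([ 0.7134934 , -0.55381265, -0.1014192 ]), 'torque': array([ 0.06155489,  0.01792248, -0.03367473]), 'opening': 0.08550242594767853}
```

View pics/scene0.png

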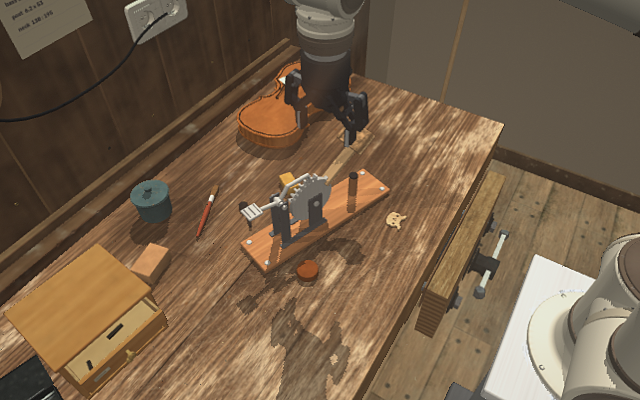

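View pics/side0.png

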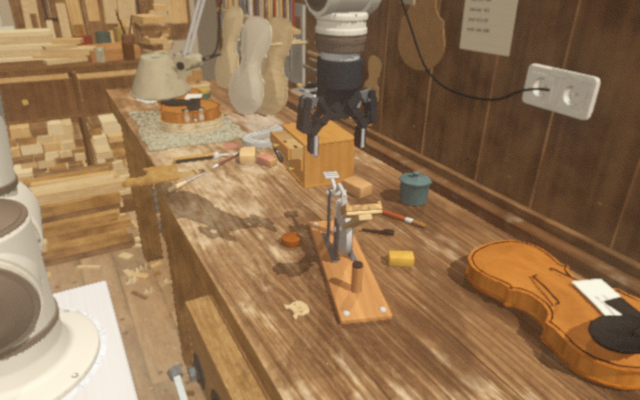

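View pics/wrist0.png

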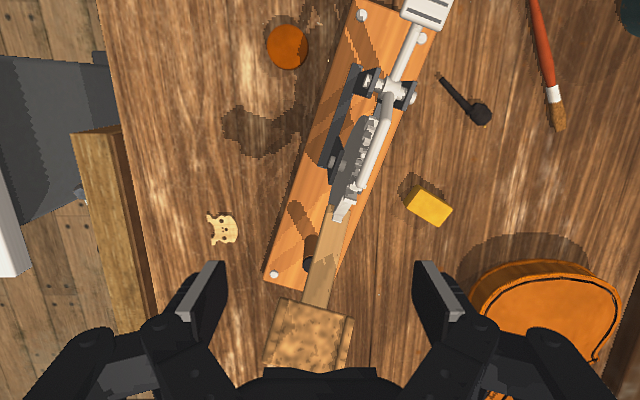

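```bash
python3 - <<'E'
import cv2
a=cv2.imread("pics/scene0.png");b=cv2.imread("pics/side0.png");w=cv2.imread("pics/wrist0.png")
cv2.imwrite("pics/a1.png",cv2.resize(a[140:290,225:405],None,fx=4,fy=4,interpolation=2))
cv2.imwrite("pics/b1.png",cv2.resize(b[160:330,260:430],None,fx=3.5,fy=3.5,interpolation=2))
cv2.imwrite("pics/w1.png",cv2.resize(w[0:400,240:460],None,fx=1.5,fy=1.5,interpolation=2))
E
```

```text
(no output)
```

View pics/a1.png

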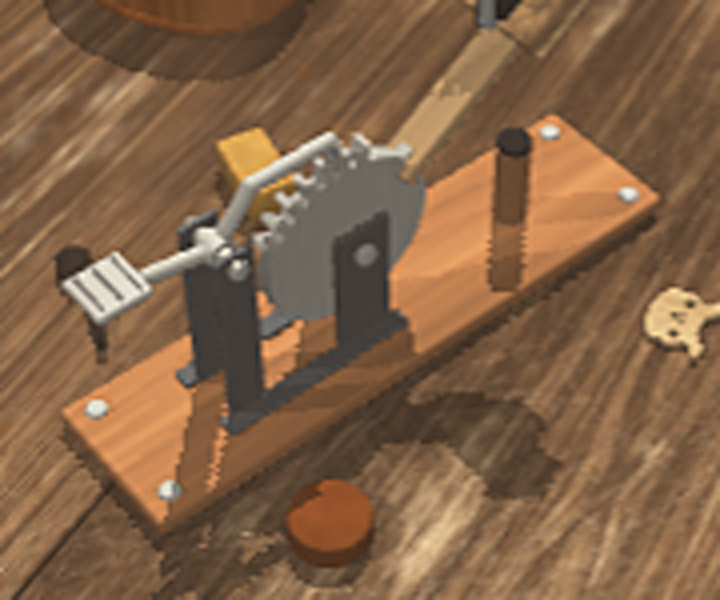

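View pics/b1.png

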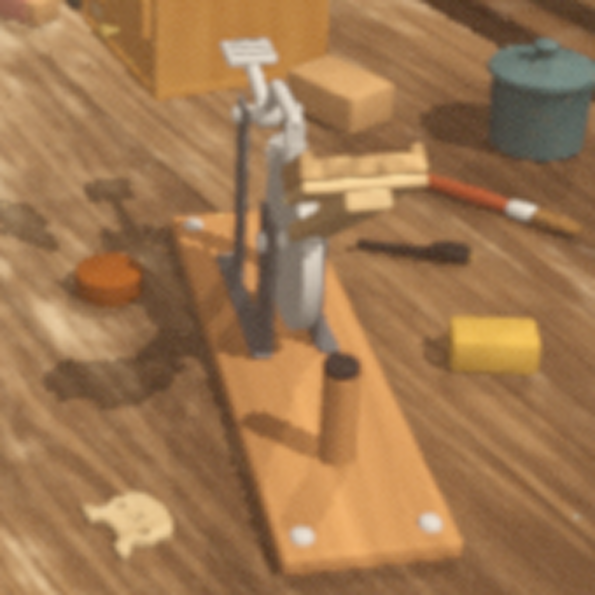

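View pics/w1.png

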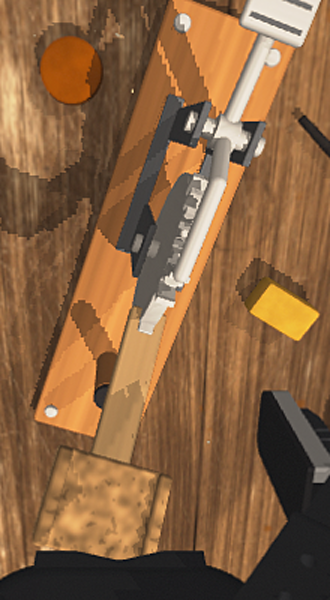

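```bash
cat > h.py <<'E'
import numpy as np, cv2
from scipy.optimize import least_squares
from scipy.spatial.transform import Rotation as R
from workcell import sensors, vision
def proj(n,P,ee=None):
    c=vision.calibration(n)
    P=np.atleast_2d(P)
    if n=='wrist':
        p,rot=ee; T=np.eye(4);T[:3,:3]=R.from_euler('xyz',rot,degrees=True).as_matrix();T[:3,3]=p
        E=np.linalg.inv(T@np.array(c['mount']))
    else: E=np.array(c['extrinsics'])
    X=P@E[:3,:3].T+E[:3,3]; X=X*[1,-1,-1]
    return cv2.projectPoints(X,np.zeros(3),np.zeros(3),np.array(c['camera_matrix']),np.array(c['dist']))[0].reshape(-1,2)
def b2w(p,P):
    x,y,t=p; P=np.atleast_2d(P); c,s=np.cos(t),np.sin(t)
    return np.c_[x+c*P[:,0]-s*P[:,1], y+s*P[:,0]+c*P[:,1], P[:,2]]
E
cat > fit.py <<'E'
from h import *
o=sensors.get_obs(); ee=(o['ee_pos'],o['tcp_rot'])
m=1e-3
D={'scene':[((190,45,12),(363,168.8)),((190,-45,12),(390,189.3)),((-150,45,12),(241.3,243)),((-150,-45,12),(265,270.5)),((-133,0,135),(251.5,211.5))],
'side':[((190,-45,12),(340,318.9)),((190,45,12),(391.4,315.1)),((-150,-45,12),(310,222.3)),((-133,0,135),(330.9,174.9))],
'wrist':[((190,-45,12),(240+35/1.5,415/1.5))]}
def f(p):
    return np.concatenate([(proj(n,b2w(p,[np.array(a)*m for a,_ in v]),ee)-[u for _,u in v]).ravel() for n,v in D.items()])
best=min((least_squares(f,[.5,.1,t],loss='soft_l1') for t in np.arange(-3,3.2,1)),key=lambda r:r.cost)
print(best.x,np.degrees(best.x[2])); print(f(best.x).reshape(-1,2).round(1))
p=best.x
for nm,P in dict(tab=(-133,0,135),saddle=(111,0,178),down=(150,0,96),pawlpiv=(-75,0,118)).items(): print(nm,b2w(p,np.array(P)*m).round(4))
E
python3 fit.py
```

```text
[ 0.57714218  0.00968371 -1.8958969 ] -108.62689081410991
[[-0.5 -2.1]
 [ 0.1 -1.1]
 [-2.5 -1.3]
 [-0.5  0.2]
 [-0.2 -1. ]
 [-0.5  0.4]
 [ 0.2 -1.3]
 [-3.  -1.5]
 [-1.4 -1.9]
 [-2.7  3.7]]
tab [[0.6196 0.1357 0.135 ]]
saddle [[ 0.5417 -0.0955  0.178 ]]
down [[ 0.5292 -0.1325  0.096 ]]
pawlpiv [[0.6011 0.0808 0.118 ]]
```

```bash
cat > g.py <<'E'
from h import *
import sys
o=sensors.get_obs(); M=R.from_euler('xyz',o['tcp_rot'],degrees=True).as_matrix()
print('t',o['time'],'pos',o['ee_pos'].round(4),'F',o['wrist_force'].round(2),'q',o['q'].round(1),'open',round(o['opening'],3)); print(M.round(3))
p=[.57714,.00968,-1.8959]
print('base coords of tcp',(R.from_euler('z',-p[2]).as_matrix()@(o['ee_pos']-[p[0],p[1],0])*1e3).round(1))
for a in sys.argv[1:]:
    t=b2w(p,np.array(eval(a))*1e-3)[0]; print(a,t.round(4),'tool shift mm',(M.T@(t-o['ee_pos'])*1e3).round(1))
print('base x in tool',(M.T@b2w([0,0,p[2]],[1,0,0])[0]).round(3))
E
python3 g.py "(-133,0,200)"
```

```text
t 0.15 pos [ 0.5499 -0.      0.2307] F [ 0.71 -0.55 -0.1 ] q [ 0.   5.  10.  95.1 -0.  90. ] open 0.086
[[-0.001 -0.     1.   ]
 [-0.     1.     0.   ]
 [-1.    -0.    -0.001]]
base coords of tcp [ 17.9 -22.8 230.7]
(-133,0,200) [0.6196 0.1357 0.2   ] tool shift mm [ 30.7 135.7  69.8]
base x in tool [ 0.    -0.948 -0.319]
```

carry_out:
  increments:
    - [0,0,0,0,30,15,0]
    - [0,0,0,0,35,18,0]
    - [0,0,0,0,35,18,0]
    - [0,0,0,0,36,19,0]
    - [9.3,0,0,0,0,0,0]
    - [9.3,0,0,0,0,0,0]
    - [0,0,0,0,0,0,0]
    - [0,0,0,0,0,0,0]

```text
time: 1.15
ee_pos: [0.6199, 0.1359, 0.2311]
tcp_rot: [-153.4, 90.0, -171.8]
wrist_force: [0.7, 0.3, 1.0]
opening: -0.0001
```

```bash
python3 g.py "(-133,0,150)"; python3 - <<'E'
from h import *
a=vision.camera('scene')[:,:,::-1];b=vision.camera('side')[:,:,::-1];w=vision.camera('wrist')[:,:,::-1]
cv2.imwrite("pics/a2.png",cv2.resize(a[60:270,200:420],None,fx=2.7,fy=2.7,interpolation=2))
cv2.imwrite("pics/b2.png",cv2.resize(b[80:330,240:440],None,fx=2.4,fy=2.4,interpolation=2))
cv2.imwrite("pics/w2.png",w)
E
```

```text
t 1.15 pos [0.6199 0.1359 0.2311] F [0.71 0.28 0.98] q [ 12.4  17.2  24.2  97.    0.  120.8] open -0.0
[[-0.     0.316  0.949]
 [-0.     0.949 -0.316]
 [-1.    -0.    -0.   ]]
base coords of tcp [-1.333e+02  2.000e-01  2.311e+02]
(-133,0,150) [0.6196 0.1357 0.15  ] tool shift mm [81.1 -0.2 -0.2]
base x in tool [ 0.    -1.    -0.004]
```

View pics/a2.png

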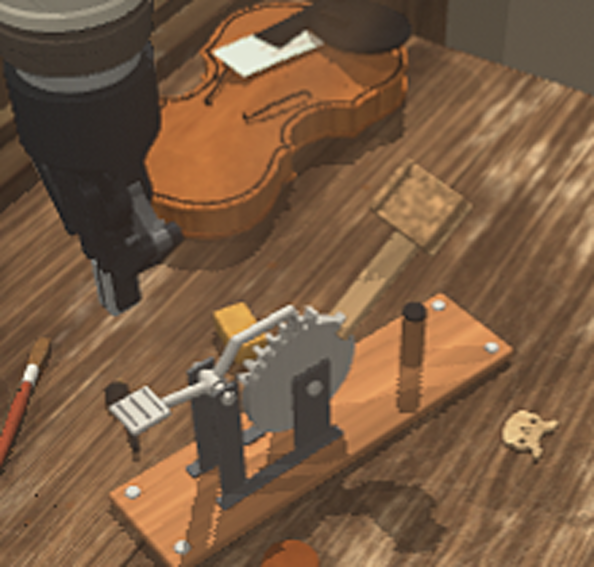

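View pics/b2.png

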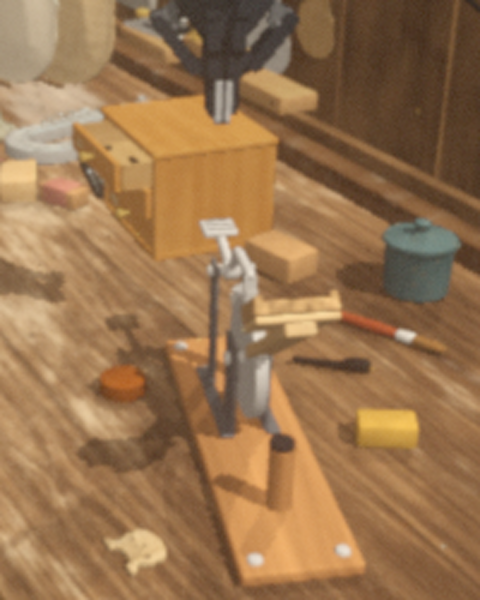

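View pics/w2.png

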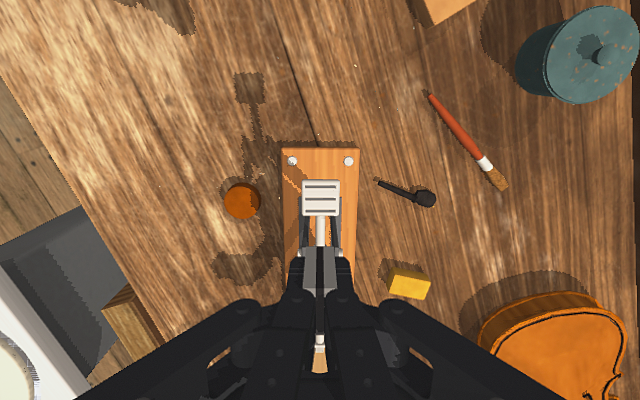

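```bash
python3 - <<'E'
from h import *
o=sensors.get_obs();p=[.57714,.00968,-1.8959]
P=np.array([(-133,0,135),(-150,45,12),(-150,-45,12),(111,0,178)])*1e-3
print(proj('wrist',b2w(p,P),(o['ee_pos'],o['tcp_rot'])).round(1)); print(proj('scene',b2w(p,P)).round(1),proj('side',b2w(p,P)).round(1))
E
```

```text
[[319.1 198.3]
 [359.4 147.2]
 [278.9 147. ]
 [318.6 473.3]]
[[251.3 210.5]
 [238.8 241.7]
 [264.5 270.7]
 [353.8 135.1]] [[329.5 173. ]
 [345.6 218.1]
 [307.  220.8]
 [359.4 206.9]]
```

carry_out:
  increments:
    - [0,0,0,25,4,0,0]
    - [0,0,0,30,0,0,0]
    - [0,0,0,25,0,0,0]
    - [0,0,0,6,0,0,0]
    - [0,0,0,0,0,0,0]

```text
time: 1.92
ee_pos: [0.6213, 0.1397, 0.1458]
tcp_rot: [36.3, 90.0, 17.7]
wrist_force: [0.2, 0.5, 0.0]
opening: 0.0001
```

carry_out:
  increments:
    - [0,0,0,3,0,0,0]
    - [0,0,0,3,0,0,0]
    - [0,0,0,3,0,0,0]
    - [0,0,0,2,0,0,0]
    - [0,0,0,0,0,0,0]

```text
time: 2.55
ee_pos: [0.6213, 0.1398, 0.1343]
tcp_rot: [7.2, 90.0, -11.4]
wrist_force: [-0.1, 0.4, 0.5]
opening: -0.0002
```

carry_out:
  increments:
    - [0,0,0,2,0,0,0]
    - [0,0,0,2,0,0,0]
    - [0,0,0,0,0,0,0]

```text
time: 2.92
ee_pos: [0.6214, 0.1399, 0.1302]
tcp_rot: [34.0, 90.0, 15.4]
wrist_force: [1.3, 1.2, 1.4]
opening: -0.0002
```

carry_out:
  increments:
    - [0,0,0,2,0,0,0]
    - [0,0,0,2,0,0,0]
    - [0,0,0,2,0,0,0]

```text
time: 3.3
ee_pos: [0.6214, 0.1398, 0.1242]
tcp_rot: [59.6, 90.0, 41.0]
wrist_force: [1.1, 3.7, 3.4]
opening: -0.0001
```

```bash
cat > s.py <<'E'
from h import *
import sys
k=sys.argv[1]
a=vision.camera('scene')[:,:,::-1];b=vision.camera('side')[:,:,::-1]
A=cv2.resize(a[80:280,220:370],None,fx=3,fy=3,interpolation=2);B=cv2.resize(b[110:310,270:370],None,fx=3,fy=3,interpolation=2)
cv2.imwrite(f"pics/s{k}.png",np.hstack([A,B]))
E
python3 s.py 3
```

```text
(no output)
```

View pics/s3.png

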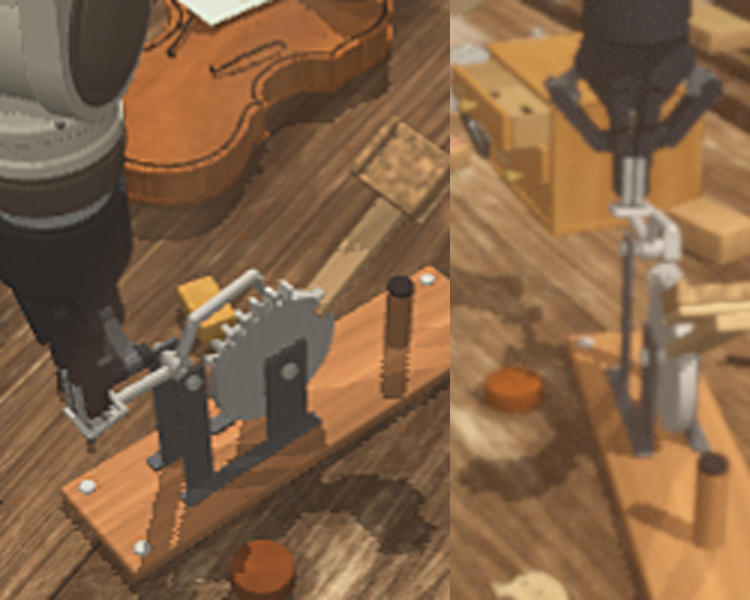

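carry_out:
  increments:
    - [0,0,0,2,0,0,0]
    - [0,0,0,2,0,0,0]
    - [0,0,0,2,0,0,0]
    - [0,0,0,0,0,0,0]

```text
time: 3.9
ee_pos: [0.6211, 0.1397, 0.1179]
tcp_rot: [-125.8, 90.0, -144.4]
wrist_force: [0.1, 1.9, 1.2]
opening: 0.0001
```

carry_out:
  increments:
    - [0,0,0,1,0,0,0]
    - [0,0,0,1,0,0,0]
    - [0,0,0,0,0,0,0]
    - [0,0,0,0,0,0,0]

```text
time: 4.4
ee_pos: [0.6212, 0.1397, 0.1161]
tcp_rot: [-124.3, 90.0, -142.9]
wrist_force: [0.3, 1.7, 1.1]
opening: -0.0002
```

```bash
python3 s.py 4
```

```text
(no output)
```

View pics/s4.png

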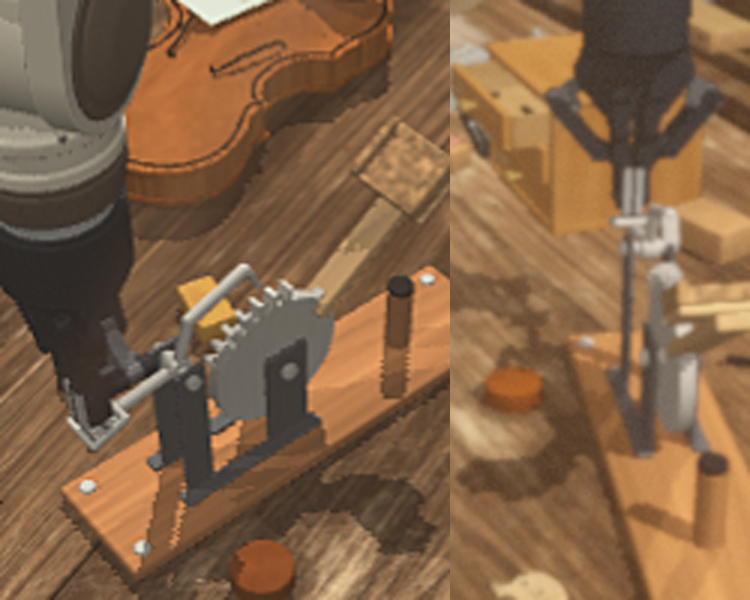

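carry_out:
  increments:
    - [0,0,0,-5,0,0,0]
    - [0,0,0,-25,0,0,0]
    - [0,0,0,-40,0,0,0]
    - [0,0,0,-45,0,0,0]
    - [0,0,0,0,0,0,0]

```text
time: 5.12
ee_pos: [0.6224, 0.1399, 0.2357]
tcp_rot: [28.9, 89.6, 10.3]
wrist_force: [0.7, -0.1, 0.2]
opening: 0.0
```

```bash
python3 s.py 5; python3 g.py "(111,0,230)" "(111,0,190)"
```

```text
t 5.225 pos [0.6215 0.1397 0.2314] F [ 0.22 -0.42 -1.04] q [ 12.7  17.5  24.6  97.1  -0.  121.3] open 0.0
[[ 0.001  0.319  0.948]
 [-0.     0.948 -0.319]
 [-1.     0.     0.001]]
base coords of tcp [-137.4    0.5  231.4]
(111,0,230) [ 0.5417 -0.0955  0.23  ] tool shift mm [   1.4 -248.4   -0.6]
(111,0,190) [ 0.5417 -0.0955  0.19  ] tool shift mm [  41.4 -248.4   -0.6]
base x in tool [-0. -1. -0.]
```

View pics/s5.png

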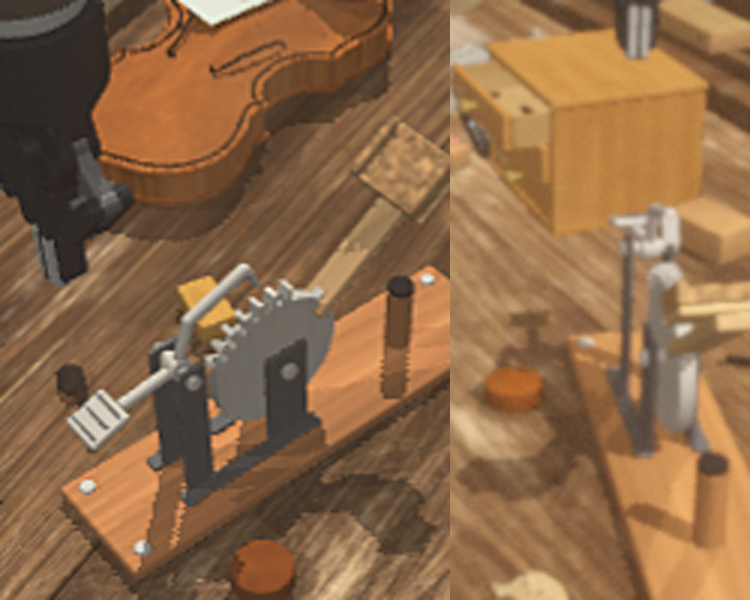

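carry_out:
  increments:
    - [0,0,0,0,-30,0,0]
    - [0,0,0,0,-45,0,0]
    - [0,0,0,0,-50,0,0]
    - [0,0,0,0,-50,0,0]
    - [0,0,0,0,-45,0,0]
    - [0,0,0,0,-28,0,0]
    - [0,0,0,0,0,0,0]
    - [0,0,0,0,0,0,0]

```text
time: 6.22
ee_pos: [0.542, -0.0949, 0.2304]
tcp_rot: [-176.8, 89.9, 164.6]
wrist_force: [-0.4, -0.2, 0.3]
opening: -0.0001
```

```bash
python3 g.py "(111,0,190)"; python3 - <<'E'
from h import *
w=vision.camera('wrist')[:,:,::-1]; a=vision.camera('scene')[:,:,::-1]
cv2.imwrite("pics/w6.png",w); cv2.imwrite("pics/a6.png",cv2.resize(a[0:270,200:430],None,fx=2.2,fy=2.2,interpolation=2))
E
```

```text
t 6.225 pos [ 0.542  -0.0949  0.2304] F [-0.35 -0.22  0.28] q [-9.9  5.1 10.1 95.1  0.  98.7] open -0.0
[[-0.001  0.319  0.948]
 [ 0.     0.948 -0.319]
 [-1.    -0.    -0.001]]
base coords of tcp [1.103e+02 1.000e-01 2.304e+02]
(111,0,190) [ 0.5417 -0.0955  0.19  ] tool shift mm [40.4 -0.7 -0. ]
base x in tool [ 0. -1. -0.]
```

View pics/w6.png

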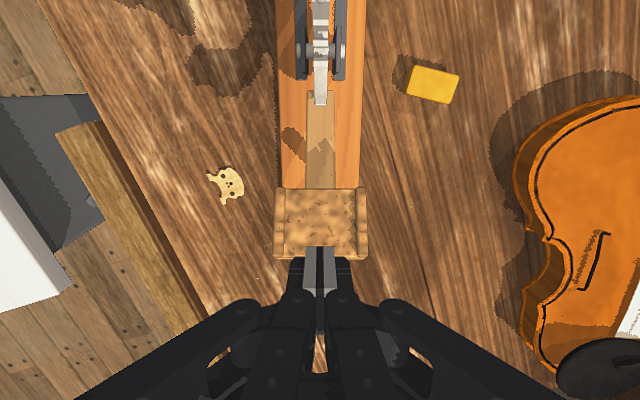

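View pics/a6.png

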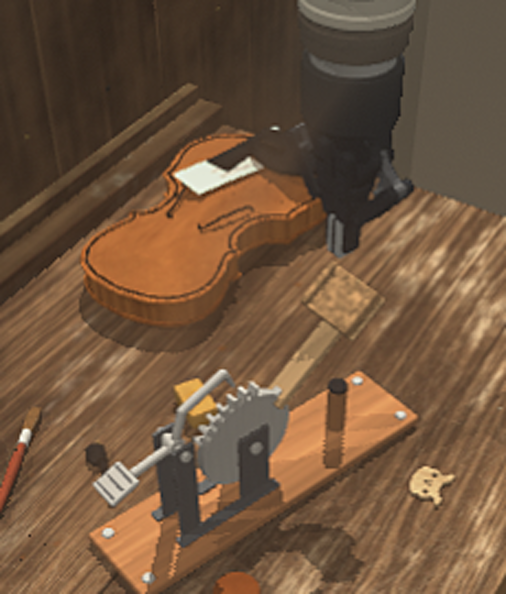

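carry_out:
  increments:
    - [0,0,0,18,0,0,0]
    - [0,0,0,18,0,0,0]
    - [0,0,0,4,0,0,0]
    - [0,0,0,4,0,0,0]
    - [0,0,0,3,-2,0,0]
    - [0,0,0,5,-4,0,0]
    - [0,0,0,5,-4,0,0]
    - [0,0,0,0,0,0,0]

```text
time: 7.32
ee_pos: [0.5388, -0.1053, 0.1739]
tcp_rot: [-109.9, 90.0, -128.5]
wrist_force: [0.3, -0.6, 1.3]
opening: 0.0
```

```bash
python3 g.py;  python3 - <<'E'
from h import *
a=vision.camera('scene')[:,:,::-1]
cv2.imwrite("pics/a7.png",cv2.resize(a[60:270,200:430],None,fx=2.5,fy=2.5,interpolation=2))
E
```

```text
t 7.325 pos [ 0.5388 -0.1053  0.1739] F [ 0.32 -0.62  1.28] q [-11.    4.    2.7  88.7  -0.   97.6] open 0.0
[[-0.     0.32   0.948]
 [-0.     0.948 -0.32 ]
 [-1.    -0.    -0.   ]]
base coords of tcp [121.2   0.4 173.9]
base x in tool [ 0. -1.  0.]
```

View pics/a7.png

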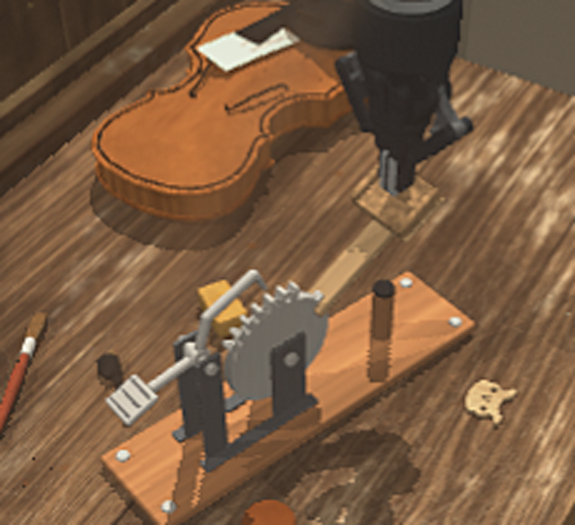

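carry_out:
  increments:
    - [0,0,0,6,-4,0,0]
    - [0,0,0,6,-4,0,0]
    - [0,0,0,6,-3,0,0]
    - [0,0,0,6,-3,0,0]
    - [0,0,0,6,-3,0,0]
    - [0,0,0,6,-3,0,0]
    - [0,0,0,0,0,0,0]

```text
time: 8.25
ee_pos: [0.5323, -0.1237, 0.1375]
tcp_rot: [171.9, 89.9, 153.3]
wrist_force: [0.2, 0.3, -0.0]
opening: 0.0
```

carry_out:
  increments:
    - [0,0,0,6,-2,0,0]
    - [0,0,0,6,-2,0,0]
    - [0,0,0,6,-2,0,0]
    - [0,0,0,6,-1,0,0]
    - [0,0,0,6,0,0,0]
    - [0,0,0,4,0,0,0]
    - [0,0,0,0,0,0,0]

```text
time: 9.12
ee_pos: [0.5303, -0.13, 0.1038]
tcp_rot: [145.0, 90.0, 126.4]
wrist_force: [0.5, 0.7, 0.2]
opening: -0.0001
```

carry_out:
  increments:
    - [0,0,0,3,0,0,0]
    - [0,0,0,2,0,0,0]
    - [0,0,0,2,0,0,0]
    - [0,0,0,0,0,0,0]

```text
time: 9.62
ee_pos: [0.5304, -0.1302, 0.097]
tcp_rot: [113.3, 90.0, 94.7]
wrist_force: [0.4, -0.4, 0.5]
opening: -0.0001
```

```bash
python3 g.py;  python3 - <<'E'
from h import *
a=vision.camera('side')[:,:,::-1]
cv2.imwrite("pics/a8.png",cv2.resize(a[100:330,240:450],None,fx=2.6,fy=2.6,interpolation=2))
E
```

```text
t 9.625 pos [ 0.5304 -0.1302  0.097 ] F [ 0.42 -0.44  0.54] q [-13.8   3.9  -5.9  80.2   0.   94.8] open -0.0
[[-0.     0.319  0.948]
 [ 0.     0.948 -0.319]
 [-1.     0.    -0.   ]]
base coords of tcp [147.5   0.4  97. ]
base x in tool [-0.    -1.    -0.001]
```

View pics/a8.png

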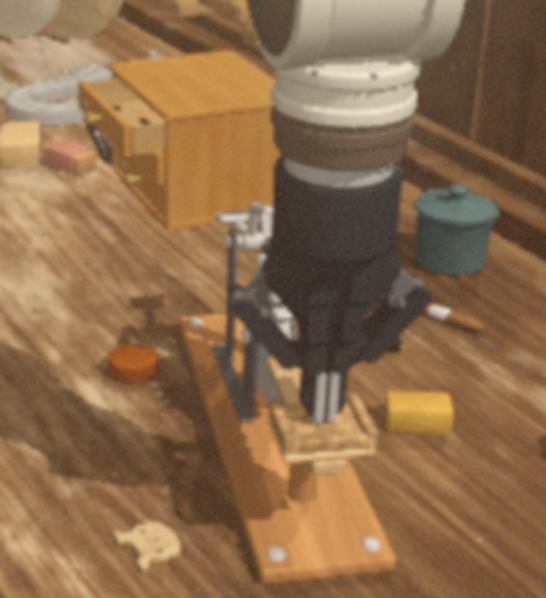

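carry_out:
  increments:
    - [0,0,0,1.5,0,0,0]
    - [0,0,0,1.5,0,0,0]
    - [0,0,0,0,0,0,0]

```text
time: 10.05
ee_pos: [0.5305, -0.1303, 0.0957]
tcp_rot: [7.6, 89.9, -11.0]
wrist_force: [-4.8, 0.3, 12.7]
opening: 0.0001
```

carry_out:
  increments:
    - [0,0,0,0,0,0,0]
    - [0,0,0,0,0,0,0]
    - [0,0,0,-3,0,0,0]
    - [0,0,0,-10,0,0,0]
    - [0,0,0,-30,0,0,0]
    - [0,0,0,-40,0,0,0]
    - [0,0,0,-40,0,0,0]
    - [0,0,0,0,0,0,0]
    - [0,0,0,0,0,0,0]
    - [0,0,0,0,0,0,0]

```text
time: 11.3
ee_pos: [0.53, -0.1302, 0.216]
tcp_rot: [-175.4, 89.9, 166.0]
wrist_force: [0.1, 0.6, -0.4]
opening: -0.0003
```

```bash
python3 g.py;  python3 - <<'E'
from h import *
a=vision.camera('scene')[:,:,::-1];b=vision.camera('side')[:,:,::-1]
cv2.imwrite("pics/a9.png",np.hstack([cv2.resize(a[80:290,220:420],None,fx=2,fy=2,interpolation=2),cv2.resize(b[120:330,250:440],None,fx=2,fy=2,interpolation=2)]))
E
```

```text
t 11.3 pos [ 0.53   -0.1302  0.216 ] F [ 0.13  0.64 -0.38] q [-13.8   4.2   7.5  93.5   0.   94.8] open -0.0
[[-0.002  0.319  0.948]
 [ 0.     0.948 -0.319]
 [-1.    -0.    -0.002]]
base coords of tcp [147.6  -0.  216. ]
base x in tool [ 0.    -1.    -0.001]
```

View pics/a9.png

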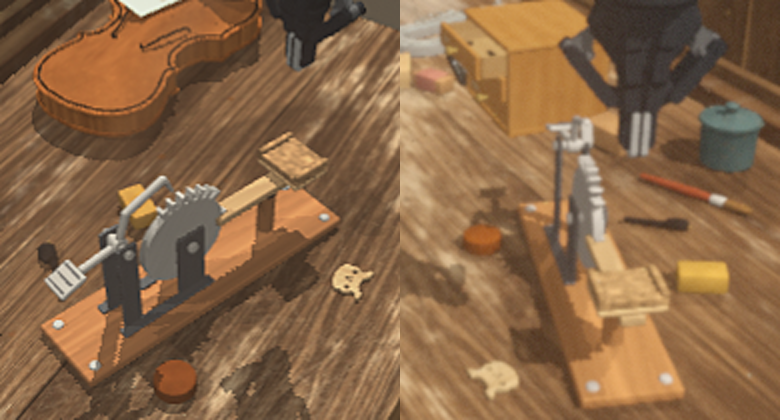

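The picture shows the arm level on its post (saddle around (292,160) in the left half). The hook is clear of the teeth, the loose things are where they were, and the gripper is well above everything.

```bash
python3 -c "
from workcell import job_done
print(job_done())"
```

```text
the job is handed in; nothing more can be done
None
```

The arm is down on its stop and the job is handed in at about 11.3 s of the 40 s allowed; no verdict was reported.

- **Pawl:** With the gripper shut, I pressed the thumb tab down about 17 mm. I estimate a pawl angle of about 0.3 rad, from geometry rather than a direct reading. After I backed off, the pictures showed the hook clear of the teeth with the arm still raised.
- **Arm:** I then pushed the saddle down along its arc. At a tip height of about 96 mm the upward force jumped from under 1 N to about 13 N, which fits the arm reaching its stop. I held it there for a quarter of a second and pulled straight up to 216 mm.
- **Last checks:** The final pictures show the arm level on its post, the pawl still clear, the rosin, beeswax, bridge and peg not visibly moved, and the robot touching nothing. I judged the loose things by eye and did not measure their positions.
- **Disagreements:** My position fit for the rest was off by up to about 4 pixels in places, roughly 2–3 mm. Wrist forces below about 1 N were noise, so the first touch on the tab was not sharply felt. Nothing failed.

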